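# Bring the forge fire up: start the fan, draw the air gate to its notch and hold it

### The job

Bring the forge fire up: with the air gate still shut, throw the lever of the fan switch from the red mark over into its notch at the green mark. Then draw the gate's slide out by its wooden knob until the ball drops into the notch (the green line comes level with the white tick on the plunger), never pulling it on to wide open, and keep hold of it there: the gate is sprung shut, so the program finishes while the hand is still holding the knob with the gate at the notch. Leave the hammer, the horseshoe and the tin where they lie.

Things in the scene. Friction and masses are not known exactly. Their poses are not given: they have to be found in the camera images.
- air_set: Fixed air unit: green fan and motor (240 mm to -y, 231 mm tall), 60 mm steel pipe bending down at the origin (230 mm high) through the aluminium slide gate (116 x 110 mm, top 93 mm) into the bench. Origin: on the bench under the upright pipe; z up; the slide is drawn out along +y, between two rails (x = -58 to 58 mm, y up to 254 mm, top 82 mm); -x: robot side. Turned up to 0.2 rad about z.
- gate_travel (a joint): How far the gate's steel slide is drawn out along +y of air_set, m: 0 shut (start), 0.080 wide open. A spring pulls it shut with 6.5 to 8 N. At 0.045 a 16 mm sprung ball drops into the slide's notch: just before it the pull needed falls from 7 to about 3 N, just past it it rises to about 11 N. In the notch from 0.042 to 0.048. The ball alone cannot hold the gate: let go, it springs shut.
- gate: The steel slide with its upright wooden knob. Origin: centre of the knob's foot on the slide, 79 mm above the bench; axes as air_set's; at x = 0, y = 135 mm of air_set with the gate shut. Steel foot 26 mm across, 8 mm high, 14 mm neck, then a grip 26 mm across from 26 to 60 mm above the foot, top at 68 mm. A brass strip 15 mm high runs 30 to 40 mm to its -x side.
- knob_grip (a point): Point to grip on the knob: on its axis, 45 mm above its foot, 123.5 mm above the bench.
- gate_mark (a point): Middle of the notch in the brass strip on the slide, at the end of the green line painted across the slide plate; it travels with the slide.
- plunger (a point): Where the ball meets the brass strip, at x = -40, y = 160 mm of air_set, level with the white tick on the plunger: a dark block on the near rail with a steel barrel out to x = -107 mm, top at 98 mm. Fixed to air_set. With the ball in the notch, gate_mark lies on this point.
- fan_switch: The fan's switch, a grey cast box 105 x 120 x 76 mm bolted to the bench (foot 125 x 140 mm), with a lever on top that turns about an upright spindle through its centre. Origin: on the bench under the spindle; z up; turned up to 0.35 rad about z. On its round face a red mark shows off, a green mark run.
- switch_lever (a joint): Angle of the lever about the upright spindle, rad, growing counter-clockwise seen from above: 0 off (red mark, start), 1.05 in the run notch (green mark); stops at -0.12 and 1.17. A ball click holds it at both marks: about 5 N at the handle to get out of one or into the other; within about 0.2 rad it pulls the lever in; between the marks it stays where it is left.
- lever_grip (a point): Point on the lever's handle: upright black round handle 22 mm across from 104 to 140 mm above the bench, top at 147 mm, at the lever's end 85 mm from the spindle. The point lies on its axis 122 mm above the bench and travels with the lever. The lever's flat arm lies at 88 to 97 mm.
- lever_pivot (a point): Point on the spindle's axis at the height of lever_grip.
- run_notch (a point): Where lever_grip stands when the lever is in its run notch.
- hammer: Smith's hammer, 300 mm long, lying on the bench beyond the gate; leave alone.
- horseshoe: Forged horseshoe, 10 mm thick, about 140 x 130 mm, lying flat on the bench; leave alone.
- flux_tin: Red flux tin, 70 mm across, 85 mm tall, standing on the bench; leave alone.
Mind the look-alikes: they are no part of the job. Of the things that look like the fan_switch, take the one that is nearest to the robot's base at the start.

How it is judged:
By the outcome, as a careful person would: the job done as asked, in the order asked, and still so for the second after the job is handed in, while the arm keeps its last pose, push and grip.
It also fails if it takes over 48 s, if anything falls off the work surface, if the arm or the gripper's body presses on something with over 40 N, if the wrist force passes 120 N, or if a joint passes its speed limit or range.

### The arm

A 7-joint arm with a two-finger parallel gripper is mounted at the origin on the work surface. World frame = base frame: x ahead of the robot, y to its left, z up, the work surface at z = 0. Lengths are in m, angles in rad, forces in N, time in s.
With the tool pointing down it reaches from about 0.4 to 0.85 m from the base axis. Payload 10.4 kg.
Tool frame: the origin (TCP) lies between the finger pads; the fingertips stand tips_ahead ahead of it and the grasp point (between the pads) lies 11 mm behind it (tips_ahead is the distance from the TCP to the fingertips, in m); z points along the fingers, x is the direction in which the jaws open and shut, and the axes are right-handed (so a half turn about z gives the same grasp; the last joint's range is limited). The gripper opens to 87 mm and grips with 3 to 60 N. Pads are 19 mm wide; open, the fingers measure 117 mm over their backs; the gripper's body (75 mm by 190 mm) begins 51 mm behind the grasp point.
Start: joints at [-1.287, 0.332, -0.065, 1.46, 0.022, 1.35, -0.088], TCP at [0.189, 0.596, 0.231] pointing down, gripper open.
Joint ranges: [-2.6, 2.6], [-0.5, 2.12], [-1.47, 1.34], [0.16, 2.42], [-1.27, 4.41], [0.06, 2.06], [-2.6, 2.6]. Speed limits (rad/s): [2.22, 2.22, 2.79, 2.79, 3.14, 3.14, 3.14].

### API

Orientations are given as a unit quaternion [x, y, z, w].
In Python, from bench import read_state, camera, close_job, tips_ahead gives the robot as it stands.
- The arm moves only by the tool arm_command, never from a script. Its argument "commands" is a list that holds one entry, the list of rows, each a list of 7 numbers: the turn, a rotation vector about the tool's x, y, z in rad, then the shift along the tool's x, y, z in m, then the opening in per cent of the stroke, from 0 (shut) to 100 (fully open). In form: [[[rx, ry, rz, x, y, z, claw], ...]]. A call has 1 to 20 rows; each row shifts and turns the commanded pose from where the row before left it, along the tool's axes as they then stand; what a row does not reach is not made up. A row lasts 1/8 s, in which the tool goes at most 62.5 mm and 10.7 degrees, less where a joint would pass 70% of its speed; a pose out of reach is approached as far as the arm can. A call with a gripper value outside its range is refused whole. The fingers move at their own pace and stop on an object; "newtons" is the grip in N (left out, the last holds). Time passes only in rows, so rows that do not move let the fingers close. It gives the time, the measured TCP pose, the force and the opening at its end, in the units of the state.
- read_state(): the state, without advancing time (a new reading comes with each control period).
- camera(name): name is "scene" or "side" or "wrist"; returns a dict with "frame" (420x560x3 uint8, red, green, blue), "vfov" (degrees; the focal length in pixels is half the picture's height over the tangent of half this angle, whatever the lens; pixels are square), "cx", "cy" (the principal point, pixels), "k1" (the pictures are not rectified: a ray, as slopes to the right and down, at radius r is drawn at 1 + k1 r^2 times it, then the intrinsics apply), "R" (3x3) and "t" (3): a world point X has camera coordinates R X + t. Camera axes: x right, y down, z forward; pixel columns grow to the right and rows downward; lengths in m; the calibration is good to about 2 mm. A picture is of the moment at which its call begins. There is no depth.
- close_job(): hands the job in, once; it reports no verdict.
The state is a dict: "time": time; "joint_positions": joint angles; "joint_vel": joint speeds; "joint_torque": joint torques, N m; "ee_pos": TCP position; "eef_rot": TCP orientation; "ft_force": force on the tool from outside, world axes, zero at the start; "torque": the same for the moment, N m; "width": finger opening in m.
Only numpy, scipy, OpenCV 4.12 (cv2) and the standard library are available. Lean on these libraries where they do the work, as an engineer would, in place of code of your own. Each camera call takes 0.05 s, during which the arm holds its last target.

## Working session

There is one attempt and no reset: what is moved stays moved. The work goes in short steps, Python scripts to look and compute and a tool call to move; the robot and the scene stay as the last step left them, time stands still between calls to the robot, and variables do not carry over. Pictures are saved under pics/ and viewed, and the job is handed in when it is done.

Besides the shell and the picture viewer there is one more tool, called as name(argument=value, ...) on one line, values as JSON. arm_command: Moves the arm, as the interface text tells. Its arguments: {"type":"object","properties":{"commands":{"type":"array"},"newtons":{"type":"number"}},"required":["commands"]}

```bash
ls; mkdir -p pics; python3 - <<'E'
from bench import read_state,camera,tips_ahead
import cv2
print(tips_ahead)
s=read_state()
for k in ['time','ee_pos','eef_rot','ft_force','width']: print(k,s[k])
for n in ['scene','side','wrist']:
    c=camera(n); cv2.imwrite(f'pics/{n}0.png',c['frame'][:,:,::-1])
    print(n,c['vfov'],c['cx'],c['cy'],c['k1'],c['R'],c['t'])
E
```

```text
pics
0.008
time 0.0
ee_pos [0.18866184 0.59546237 0.22975341]
eef_rot [ 8.06856309e-01  5.90747337e-01 -5.47682740e-04  4.24417811e-04]
ft_force [ 0.7694506   0.31086376 -0.2086916 ]
width 0.08682212535891641
scene 56.54837293540017 285.5549669780375 211.77357097540252 -0.10654823789529098 [[ 0.88333449  0.46855046 -0.01344083]
 [ 0.31553149 -0.61557137 -0.72215771]
 [-0.34664112  0.63366581 -0.69159785]] [-0.58223793 -0.00737862  1.09574059]
side 53.31004924242281 275.0147899759384 210.10459486050956 -0.025789376998214514 [[ 0.99934158 -0.03233873  0.01645014]
 [-0.00638487 -0.60306603 -0.79766572]
 [ 0.03571602  0.79703549 -0.60287544]] [-0.58224862  0.17993627  0.97752867]
wrist 62.11477870766618 278.0459682089227 212.42397671486935 -0.035970066105558585 [[ 0.30305061  0.95297192 -0.00220356]
 [ 0.91436677 -0.2901209   0.28242392]
 [ 0.26850276 -0.0876036  -0.95928717]] [-0.62296298 -0.03422466  0.38987969]
```

View pics/scene0.png

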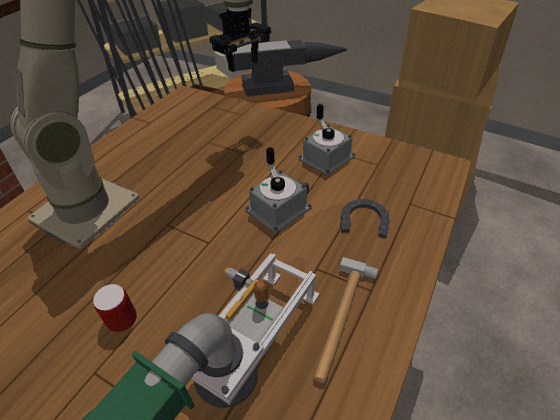

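View pics/side0.png

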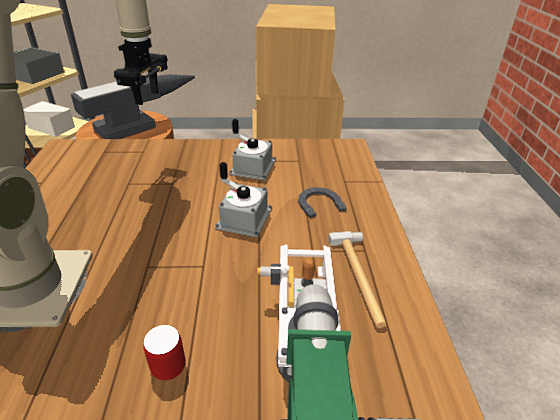

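View pics/wrist0.png

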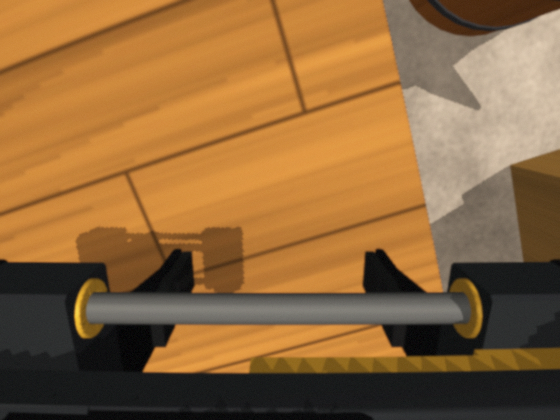

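Candidates for fan_switch: A at scene (278,195) / side (244,205); B at scene (328,148) / side (252,155). A looks nearest to the base, and I'll check that numerically. The one candidate for the knob is the wooden knob at scene (261,290) / side (309,268).

```bash
cat > h.py <<'E'
import numpy as np, cv2
from bench import camera, read_state
def K(c):
    f=c['frame'].shape[0]/2/np.tan(np.radians(c['vfov'])/2)
    return np.array([[f,0,c['cx']],[0,f,c['cy']],[0,0,1.]]), np.array([c['k1'],0,0,0,0.])
def proj(c,X):
    k,d=K(c); r,_=cv2.Rodrigues(np.array(c['R'])); return cv2.projectPoints(np.atleast_2d(np.array(X,float)),r,np.array(c['t'],float),k,d)[0][:,0]
def ray(c,p):
    k,d=K(c); u=cv2.undistortPoints(np.array([[p]],float),k,d)[0,0]
    R=np.array(c['R']);t=np.array(c['t']); return -R.T@t, R.T@np.array([u[0],u[1],1.])
def plane(c,p,z):
    o,v=ray(c,p); return o+v*(z-o[2])/v[2]
def tri(*cp):
    A=np.zeros((3,3));b=np.zeros(3);L=[]
    for c,p in cp:
        o,v=ray(c,p);v=v/np.linalg.norm(v);M=np.eye(3)-np.outer(v,v);A+=M;b+=M@o;L.append((o,M))
    X=np.linalg.solve(A,b); return X,[round(float(np.linalg.norm(M@(X-o))),4) for o,M in L]
def crop(c,x0,y0,x1,y1,s,name):
    cv2.imwrite('pics/'+name,cv2.resize(c['frame'][y0:y1,x0:x1,::-1],None,fx=s,fy=s,interpolation=cv2.INTER_CUBIC))
E
python3 - <<'E'
from h import *
a=camera('scene');b=camera('side')
crop(a,235,135,325,235,6,'sa.png');crop(b,205,145,295,245,6,'sb.png')
crop(a,190,235,330,375,4,'ga.png');crop(b,245,235,345,335,6,'gb.png')
for p,q in [((270,152),(222,165)),((320,107),(235,122))]: print(tri((a,p),(b,q)))
E
```

```text
(array([0.44321019, 0.32091221, 0.13554166]), [0.0015, 0.0015])
(array([0.46622885, 0.59928352, 0.13758666]), [0.0013, 0.0013])
```

View pics/sa.png

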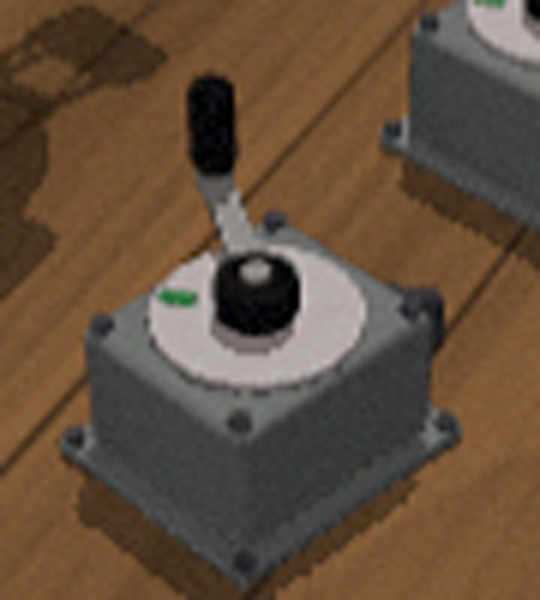

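View pics/sb.png

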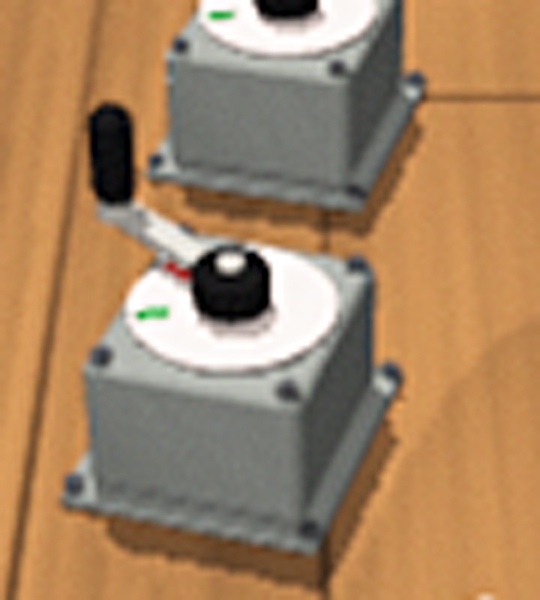

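View pics/ga.png

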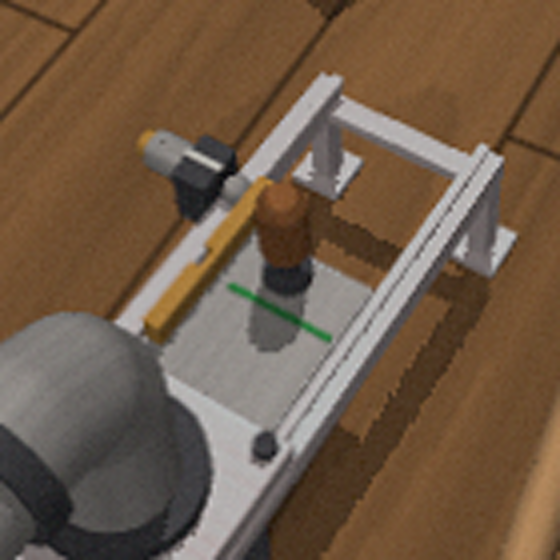

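View pics/gb.png

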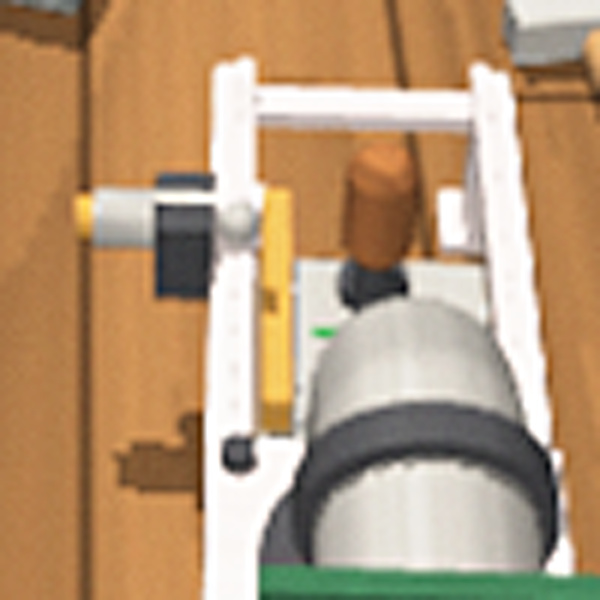

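```bash
python3 - <<'E'
from h import *
a=camera('scene');b=camera('side')
A=lambda x,y:(235+(x-.5)/6+0.0,135+(y-.5)/6); B=lambda x,y:(205+x/6,145+y/6)
G=lambda x,y:(190+x/4,235+y/4); H=lambda x,y:(245+x/6,235+y/6)
for n,p,q in [('handle',A(211,125),B(111,152)),('spin top',A(256,268),B(230,262)),('green',A(178,298),B(153,313))]:
    print(n,*tri((a,p),(b,q)))
for n,p,q in [('knob',G(284,228),H(380,206)),('barrelend',G(150,140),H(84,217)),
 ('nearrail end',G(333,80),H(235,62)),('farrail end',G(488,153),H(490,68)),('stripnotch',G(206,252),H(272,300))]:
    print(n,*tri((a,p),(b,q)))
# colours
for n,c in (('a',a),('b',b)):
    hsv=cv2.cvtColor(c['frame'],cv2.COLOR_RGB2HSV)
    x0,y0,x1,y1=(240,270,290,315) if n=='a' else (295,250,325,285)
    s=hsv[y0:y1,x0:x1]; m=((s[...,0]<12)&(s[...,1]>150)&(s[...,2]>60)).astype(np.uint8)
    k,l,st,ce=cv2.connectedComponentsWithStats(m)
    for i in range(1,k):
        if st[i,4]>20: print(n,'wood',st[i],ce[i]+[x0,y0])
E
```

```text
handle [0.44608162 0.31599215 0.12401622] [0.0011, 0.0011]
spin top [0.50221595 0.25522043 0.10416452] [0.0022, 0.0022]
green [0.46712306 0.24614834 0.08172582] [0.0015, 0.0015]
knob [ 0.64711101 -0.07346782  0.12250984] [0.0007, 0.0007]
barrelend [ 0.54368552 -0.04082374  0.08821472] [0.0027, 0.0027]
nearrail end [0.60435118 0.04770206 0.08062795] [0.0003, 0.0003]
farrail end [0.70339834 0.03761256 0.08561099] [0.0006, 0.0006]
stripnotch [ 0.60930486 -0.0881812   0.09335214] [0.0018, 0.0018]
```

Crops confirm A. It is the grey box with the black handle at scene (270,156) and a white dial with red and green marks. Its handle is at about (0.446, 0.316), and B sits at y≈0.6, so A is nearer the base. The gate's knob is at about (0.647, -0.073), with yaw about -0.08. The tool x axis already lies along the lever's chord, so I'll move above the handle.

arm_command(commands=[[[0,0,0,-0.0188,0.0329,0,57],[0,0,0,-0.0188,0.0329,0,57],[0,0,0,-0.0188,0.0329,0,57],[0,0,0,-0.0188,0.0329,0,57],[0,0,0,-0.0188,0.0329,0,57],[0,0,0,-0.0188,0.0329,0,57],[0,0,0,-0.0188,0.0329,0,57],[0,0,0,-0.0188,0.0329,0,57],[0,0,0,-0.0188,0.0329,0,57],[0,0,0,-0.0188,0.0329,0,57],[0,0,0,0,0,0,57],[0,0,0,0,0,0,57]]], newtons=20)

```text
time: 1.85
ee_pos: [0.4451, 0.3179, 0.2305]
eef_rot: [0.807, 0.591, -0.0, -0.0]
ft_force: [-0.8, 1.2, -0.4]
width: 0.0493
```

```bash
python3 - <<'E'
from h import *
s=read_state()
for k in ['time','ee_pos','eef_rot','ft_force','width']: print(k,s[k])
for n in ['scene','side','wrist']:
    c=camera(n); cv2.imwrite(f'pics/{n}1.png',c['frame'][:,:,::-1]); print(n,proj(c,[[.446,.316,.147],[.446,.316,.115],[.502,.255,.104]]).round(1).tolist())
E
```

```text
time 1.85
ee_pos [0.4450883  0.3178955  0.23053202]
eef_rot [ 8.06690217e-01  5.90974465e-01 -4.49470615e-06 -2.74292315e-04]
ft_force [-0.81254872  1.2333733  -0.39777976]
width 0.04934998599925327
scene [[269.8, 149.1], [270.2, 158.9], [277.6, 180.5]]
side [[222.8, 162.9], [223.5, 172.7], [242.9, 188.0]]
wrist [[277.2, 224.7], [277.3, 212.1], [231.0, 285.9]]
```

View pics/wrist1.png

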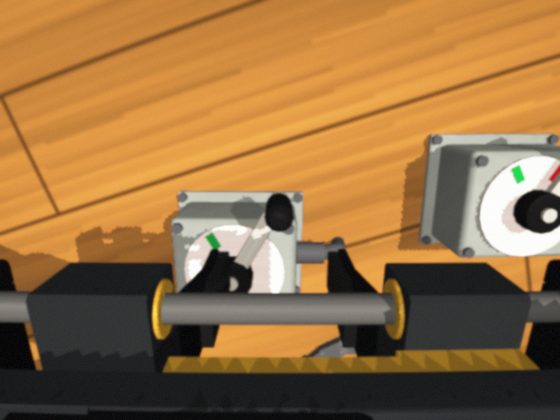

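View pics/side1.png

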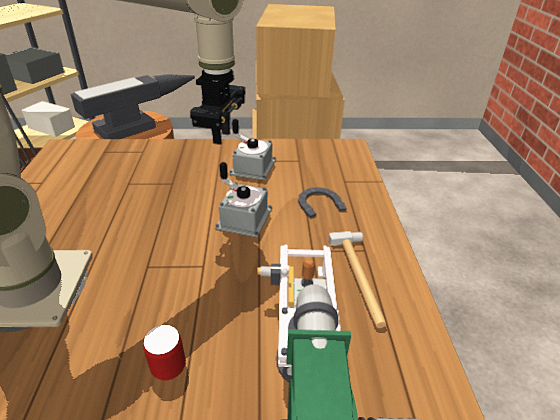

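```bash
python3 - <<'E'
import cv2
f=cv2.imread('pics/wrist1.png'); cv2.imwrite('pics/wc1.png',cv2.resize(f[180:300,170:310],None,fx=4,fy=4,interpolation=cv2.INTER_CUBIC))
E
```

```text
(no output)
```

View pics/wc1.png

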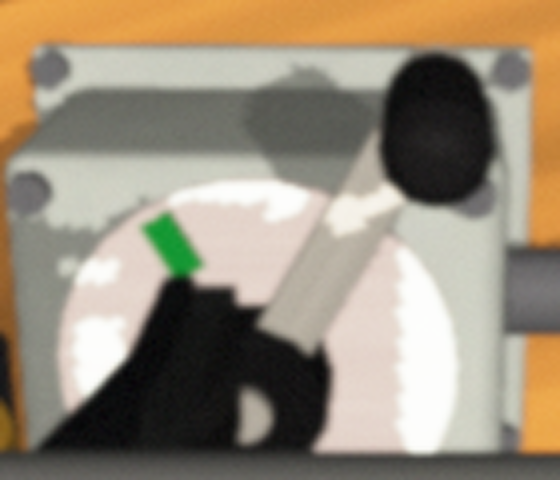

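arm_command(commands=[[[0,0,0,0,-0.002,0.02,57],[0,0,0,0,0,0.025,57],[0,0,0,0,0,0.025,57],[0,0,0,0,0,0.025,57],[0,0,0,0,0,0.019,57],[0,0,0,0,0,0,44],[0,0,0,0,0,0,44],[0,0,0,0,0,0,44]]])

```text
time: 3.0
ee_pos: [0.4441, 0.3184, 0.1176]
eef_rot: [0.807, 0.591, 0.001, -0.0]
ft_force: [-0.5, -0.8, 0.1]
width: 0.039
```

```bash
python3 - <<'E'
from h import *
c=camera('scene');crop(c,210,110,330,230,5,'s2.png')
c=camera('wrist'); cv2.imwrite(f'pics/wrist2.png',c['frame'][:,:,::-1])
E
```

```text
(no output)
```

View pics/s2.png

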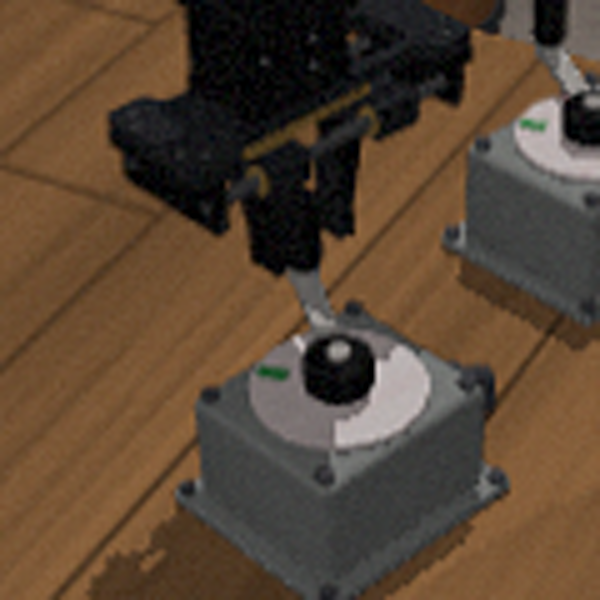

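View pics/wrist2.png

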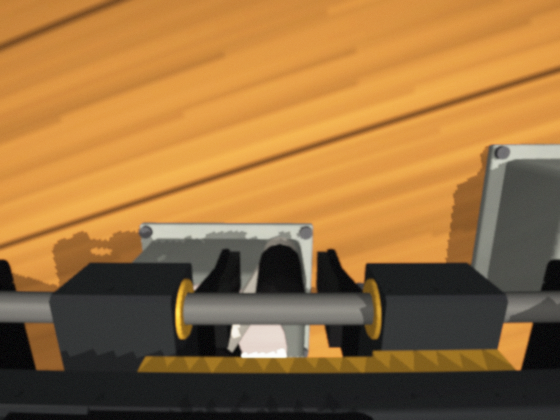

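arm_command(commands=[[[0,0,0,-0.008,0,0,44],[0,0,0,-0.01,-0.005,0,44],[0,0,0,-0.01,-0.0034,0,44],[0,0,0,-0.01,-0.0022,0,44],[0,0,0,-0.012,-0.0009,0,44],[0,0,0,-0.013,0.0009,0,44],[0,0,0,-0.01,0.0022,0,44],[0,0,0,-0.01,0.0034,0,44],[0,0,0,-0.009,0.005,0,44],[0,0,0,0,0,0,44],[0,0,0,0,0,0,44]]])

```text
time: 4.47
ee_pos: [0.416, 0.2303, 0.1165]
eef_rot: [0.807, 0.591, 0.0, 0.0]
ft_force: [-0.4, 0.9, 0.1]
width: 0.0382
```

```bash
python3 - <<'E'
from h import *
c=camera('scene');crop(c,210,110,330,230,5,'s3.png')
c=camera('side');crop(c,175,125,295,245,5,'b3.png')
c=camera('wrist'); cv2.imwrite(f'pics/wrist3.png',c['frame'][:,:,::-1])
E
```

```text
(no output)
```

View pics/s3.png

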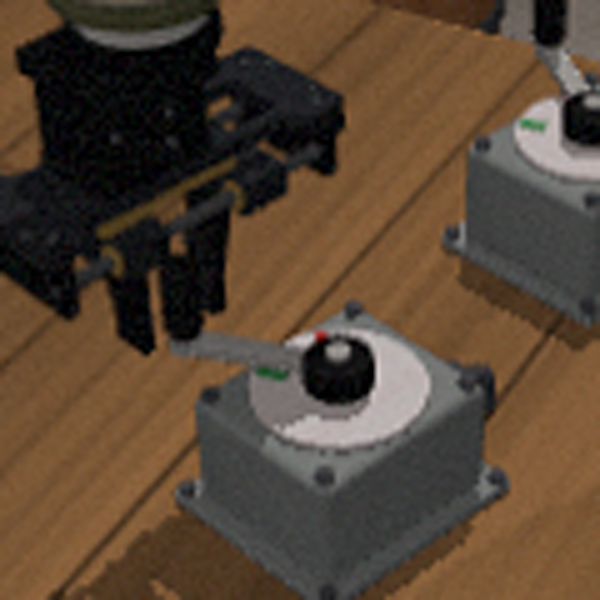

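View pics/b3.png

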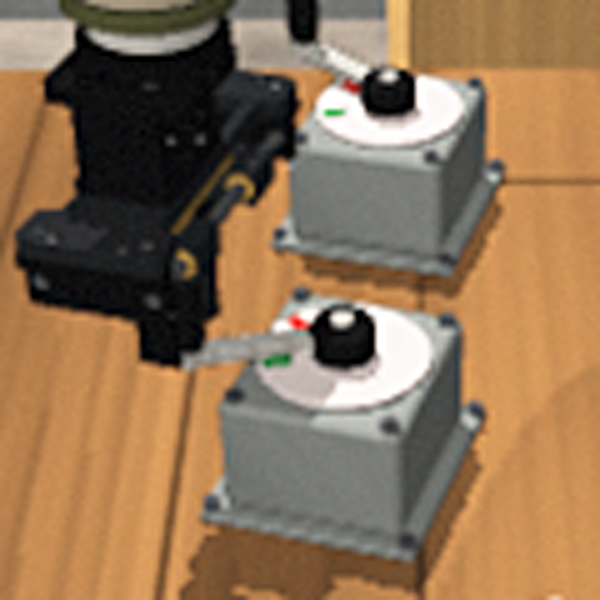

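View pics/wrist3.png

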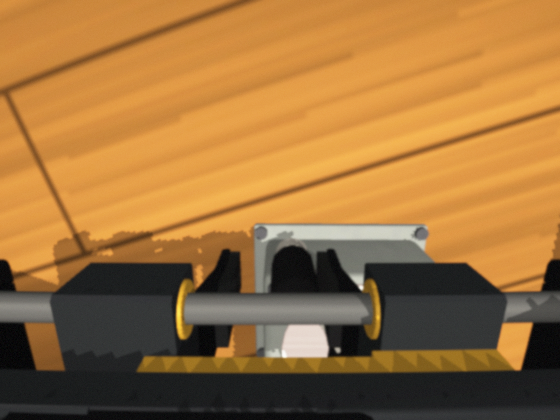

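```bash
python3 - <<'E'
from h import *
c=camera('scene');d=camera('side');w=camera('wrist')
a0=np.arctan2(.062,-.060)
for a in [.75,.85,.95,1.05,1.15]:
    t=a0+a; P=[[.503+r*np.cos(t),.256+r*np.sin(t),z] for r,z in ((.085,.104),(.04,.097),(.085,.147))]
    print(a,np.round(P[0],4),((proj(c,P)-[210,110])*5).round(0).tolist(),((proj(d,P)-[175,125])*5).round(0).tolist(),proj(w,P)[2].round(1))
E
```

```text
0.75 [0.4181 0.2604 0.104 ] [[206.0, 302.0], [276.0, 338.0], [200.0, 237.0]] [[186.0, 310.0], [269.0, 323.0], [180.0, 243.0]] [355.5 294.8]
0.85 [0.4181 0.2519 0.104 ] [[197.0, 311.0], [273.0, 343.0], [191.0, 245.0]] [[184.0, 319.0], [268.0, 327.0], [178.0, 252.0]] [334.7 300.6]
0.95 [0.4189 0.2434 0.104 ] [[190.0, 320.0], [270.0, 347.0], [184.0, 254.0]] [[184.0, 328.0], [269.0, 331.0], [178.0, 260.0]] [314.7 308.1]
1.05 [0.4206 0.2351 0.104 ] [[184.0, 330.0], [267.0, 352.0], [178.0, 264.0]] [[186.0, 337.0], [270.0, 335.0], [180.0, 269.0]] [295.8 317.1]
1.15 [0.4231 0.227  0.104 ] [[180.0, 340.0], [265.0, 356.0], [173.0, 274.0]] [[189.0, 345.0], [271.0, 339.0], [183.0, 277.0]] [278.4 327.4]
```

arm_command(commands=[[[0,0,0,0.006,0,0,44],[0,0,0,0,0,-0.03,44],[0,0,0,0,0,-0.04,60],[0,0,0,0,0,-0.04,60],[0,0,0,0,0,0,60]]])

```text
time: 5.4
ee_pos: [0.4191, 0.2372, 0.2295]
eef_rot: [0.807, 0.591, 0.003, -0.0]
ft_force: [1.5, 0.2, -0.6]
width: 0.0513
```

```bash
python3 - <<'E'
from h import *
print(read_state()['joint_positions'])
c=camera('scene');crop(c,210,110,330,230,5,'s4.png')
c=camera('wrist'); cv2.imwrite(f'pics/wrist4.png',c['frame'][:,:,::-1])
a0=np.arctan2(.062,-.060)
for a in [.85,.95,1.05,1.15]:
    t=a0+a; print(a,proj(c,[[.503+.085*np.cos(t),.256+.085*np.sin(t),z] for z in (.147,.104)]).round(1).tolist())
E
```

```text
[-8.02318146e-01  4.19581081e-03  1.94091045e-01  1.84238016e+00
 -1.31700374e-03  1.28953583e+00  6.56399584e-01]
0.85 [[300.3, 216.7], [297.1, 201.1]]
0.95 [[289.1, 221.2], [287.5, 205.1]]
1.05 [[278.6, 226.8], [278.4, 209.9]]
1.15 [[268.7, 233.3], [270.0, 215.5]]
```

View pics/s4.png

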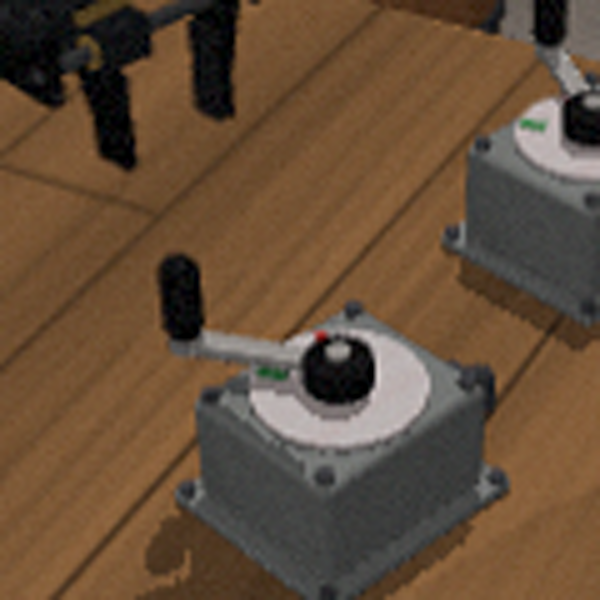

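View pics/wrist4.png

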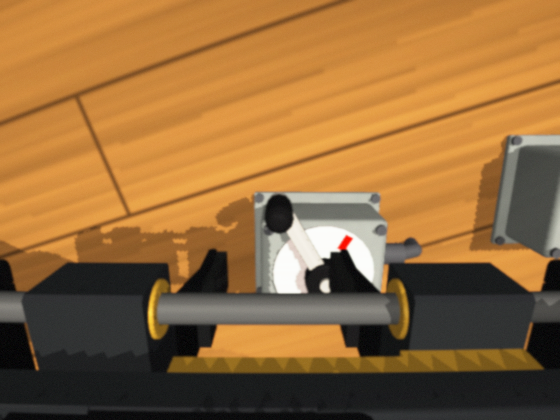

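The lever's handle sits at wrist (279,213), matching the run notch: the prediction was column 278.6 for 1.05 rad. The red mark is bare and the arm lies over the green one. Next I'll turn the hand and go above the gate's knob.

arm_command(commands=[[[0,0,0.168,0,0,0,69],[0,0,0.168,0,0,0,69],[0,0,0.168,0,0,0,69],[0,0,0.168,0,0,0,69],[0,0,0.168,0,0,0,69],[0,0,0.168,0,0,0,69],[0,0,0.168,0,0,0,69],[0,0,0.168,0,0,0,69],[0,0,0,0,0,0,69]]])

```text
time: 6.62
ee_pos: [0.4172, 0.2357, 0.2253]
eef_rot: [0.999, -0.039, -0.001, 0.001]
ft_force: [-0.2, 0.1, -0.1]
width: 0.0599
```

arm_command(commands=[[[0,0,0,0.0252,0.0291,0,69],[0,0,0,0.0252,0.0291,0,69],[0,0,0,0.0252,0.0291,0,69],[0,0,0,0.0252,0.0291,0,69],[0,0,0,0.0252,0.0291,0,69],[0,0,0,0.0252,0.0291,0,69],[0,0,0,0.0252,0.0291,0,69],[0,0,0,0.0252,0.0291,0,69],[0,0,0,0.0252,0.0291,0,69],[0,0,0,0.0252,0.0291,0,69],[0,0,0,0,0,0,69],[0,0,0,0,0,0,69]]])

```text
time: 8.12
ee_pos: [0.6453, -0.0738, 0.2256]
eef_rot: [0.999, -0.039, -0.001, -0.0]
ft_force: [-0.3, 0.0, 0.4]
width: 0.0603
```

```bash
python3 - <<'E'
from h import *
s=read_state();print(s['joint_positions'],s['ee_pos'],s['eef_rot'])
w=camera('wrist'); cv2.imwrite(f'pics/wrist5.png',w['frame'][:,:,::-1])
c=camera('side'); cv2.imwrite(f'pics/side5.png',c['frame'][:,:,::-1])
c=camera('scene'); cv2.imwrite(f'pics/scene5.png',c['frame'][:,:,::-1])
print(proj(w,[[.647,-.073,.147],[.647,-.073,.105]]))
E
```

```text
[-0.319852    0.41402362  0.49569243  1.41975856 -0.1971525   1.35859383
  0.1049568 ] [ 0.64532288 -0.07375899  0.22558519] [ 9.99254831e-01 -3.85902512e-02 -7.45062994e-04 -1.45222985e-04]
[[279.62816333 222.46307798]
 [279.52812007 206.3764781 ]]
```

View pics/wrist5.png

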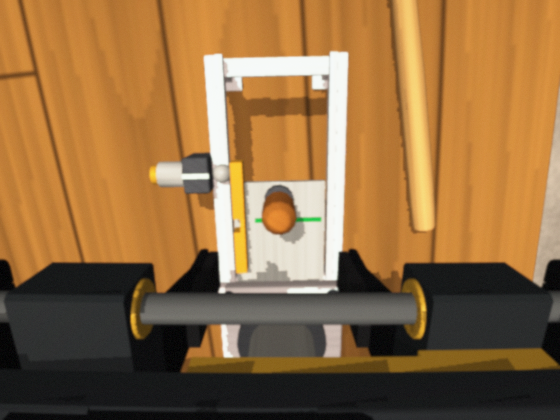

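View pics/side5.png

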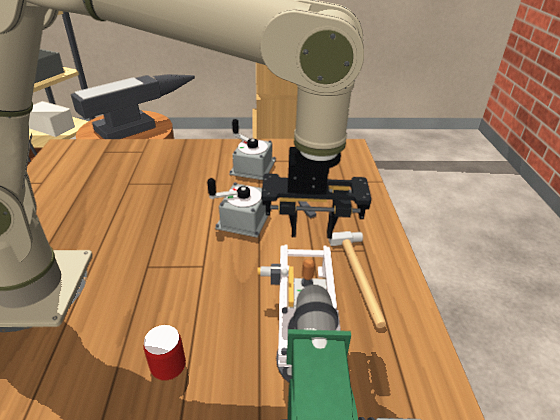

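View pics/scene5.png

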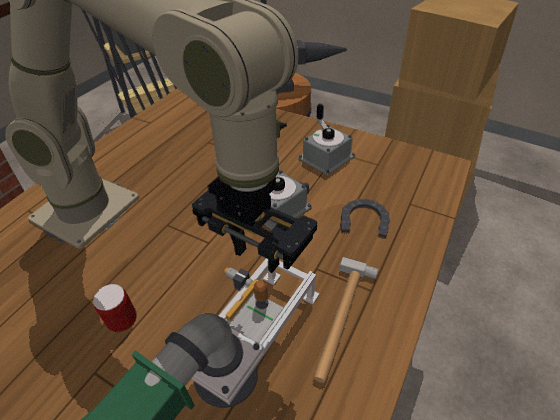

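```bash
python3 - <<'E'
from h import *
w=camera('wrist'); crop(w,145,45,355,285,3,'w5c.png')
E
```

```text
(no output)
```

View pics/w5c.png

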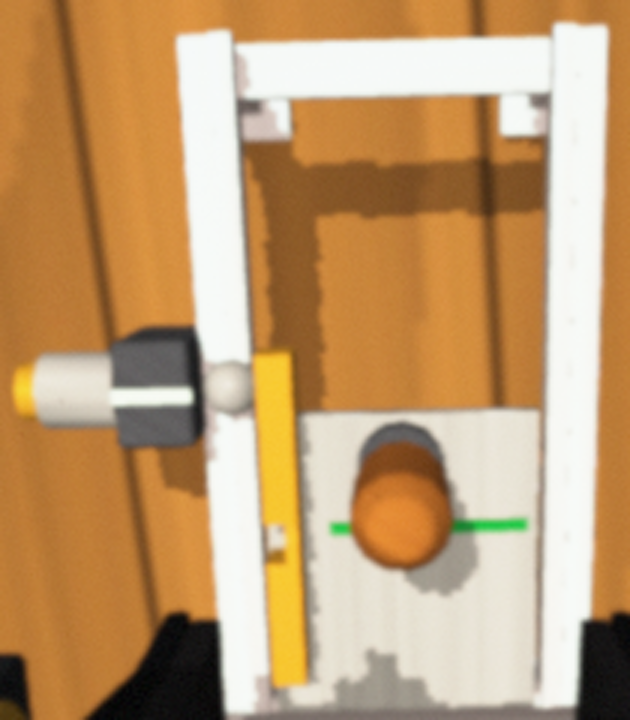

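```bash
python3 - <<'E'
from h import *
w=camera('wrist')
P=lambda x,y,z:plane(w,(145+x/3,45+y/3),z)
L1,L2,R1,R2=P(178,40,.082),P(225,712,.082),P(606,28,.082),P(580,705,.082)
for a,b in((L2,L1),(R2,R1)): print('rail yaw',-np.arctan2(b[0]-a[0],b[1]-a[1]),a,b)
t1,t2=P(112,398,.098),P(192,396,.098);print('tick',t1,t2)
g1,g2=P(330,528,.080),P(526,524,.080);print('green',g1,g2, np.arctan2(g2[1]-g1[1],g2[0]-g1[0]))
print('notch',P(268,540,.093)); print('knob top rim c',P(401,518,.142))
E
```

```text
rail yaw -0.06133336122556487 [ 0.58492083 -0.14893598  0.082     ] [0.59695322 0.04699814 0.082     ]
rail yaw -0.06610040728384625 [ 0.69666742 -0.15525111  0.082     ] [0.70966014 0.04102295 0.082     ]
tick [ 0.56970994 -0.04399734  0.098     ] [ 0.59163186 -0.04520819  0.098     ]
green [ 0.62375858 -0.09143776  0.08      ] [ 0.68250714 -0.09479678  0.08      ] -0.05711401678328044
notch [ 0.60680975 -0.08955344  0.093     ]
knob top rim c [ 0.64672839 -0.07070722  0.142     ]
```

arm_command(commands=[[[0,0,-0.015,0.001,-0.001,0.023,69],[0,0,0,0,0,0.025,69],[0,0,0,0,0,0.025,69],[0,0,0,0,0,0.022,69],[0,0,0,0,0,0.018,69],[0,0,0,0,0,0,69],[0,0,0,0,0,0,69]]])

```text
time: 9.25
ee_pos: [0.6472, -0.0734, 0.1145]
eef_rot: [0.999, -0.032, 0.001, -0.0]
ft_force: [-0.4, -0.0, -0.6]
width: 0.06
```

```bash
python3 - <<'E'
from h import *
w=camera('wrist'); cv2.imwrite(f'pics/wrist6.png',w['frame'][:,:,::-1])
c=camera('scene');crop(c,180,220,330,370,4,'s6.png')
E
```

```text
(no output)
```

View pics/wrist6.png

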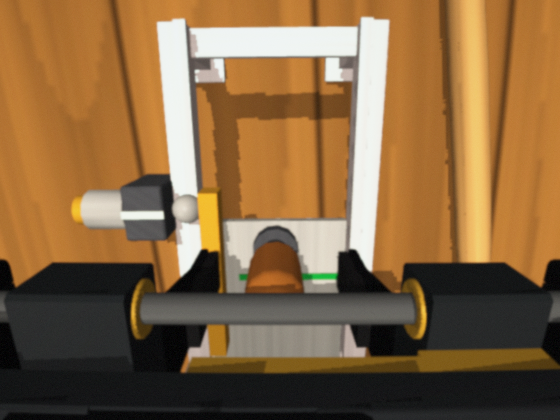

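View pics/s6.png

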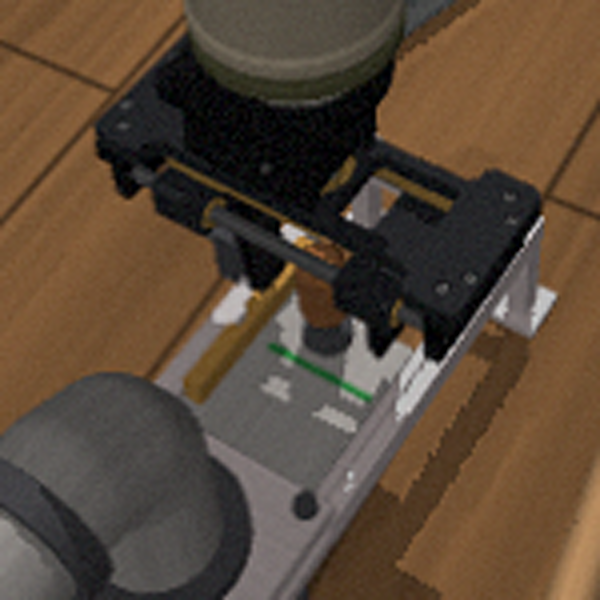

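The knob, at wrist (274,265), is between the fingers. I'll close on it.

arm_command(commands=[[[0,0,0,-0.0015,0,0.001,69],[0,0,0,0,0,0,10],[0,0,0,0,0,0,10],[0,0,0,0,0,0,10],[0,0,0,0,0,0,10],[0,0,0,0,0,0,10],[0,0,0,0,0,0,10],[0,0,0,0,0,0,10]]], newtons=50)

```text
time: 10.35
ee_pos: [0.6457, -0.0733, 0.1126]
eef_rot: [0.999, -0.032, 0.0, 0.0]
ft_force: [6.5, -0.2, -3.2]
width: 0.0249
```

arm_command(commands=[[[0,0,0,0,-0.004,0,10],[0,0,0,0,-0.005,0,10],[0,0,0,0,-0.005,0,10],[0,0,0,0,-0.005,0,10],[0,0,0,0,-0.005,0,10],[0,0,0,0,-0.005,0,10],[0,0,0,0,-0.003,0,10],[0,0,0,0,0,0,10],[0,0,0,0,0,0,10]]])

```text
time: 11.48
ee_pos: [0.6473, -0.0439, 0.1126]
eef_rot: [0.999, -0.033, 0.0, 0.001]
ft_force: [4.5, -6.8, -2.5]
width: 0.0247
```

```bash
python3 - <<'E'
from h import *
w=camera('wrist'); crop(w,100,120,380,300,2.8,'w7.png')
E
```

```text
(no output)
```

View pics/w7.png

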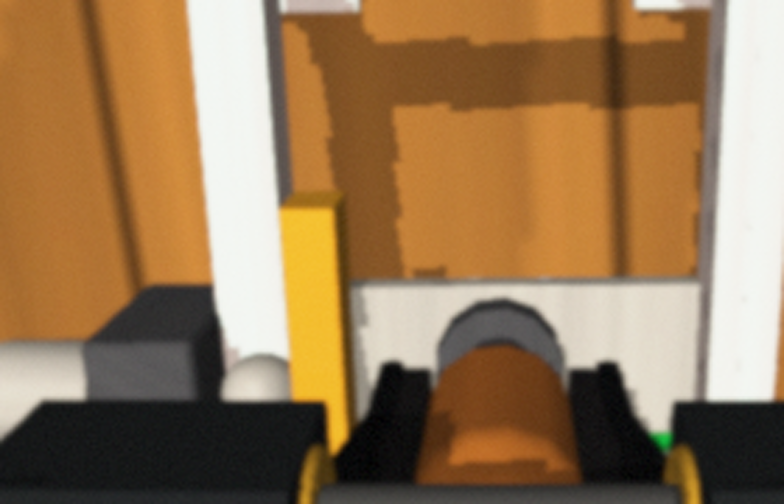

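arm_command(commands=[[[0,0,0,0,-0.003,0,10],[0,0,0,0,-0.003,0,10],[0,0,0,0,-0.003,0,10],[0,0,0,0,0,0,10],[0,0,0,0,0,0,10]]])

```text
time: 12.15
ee_pos: [0.6479, -0.0349, 0.1126]
eef_rot: [0.999, -0.033, 0.0, 0.001]
ft_force: [4.6, -5.8, -3.4]
width: 0.0247
```

arm_command(commands=[[[0,0,0,0,-0.001,0,10],[0,0,0,0,-0.001,0,10],[0,0,0,0,0,0,10]]])

```text
time: 12.52
ee_pos: [0.648, -0.0329, 0.1126]
eef_rot: [0.999, -0.033, 0.0, 0.001]
ft_force: [3.5, -6.2, -2.9]
width: 0.0242
```

arm_command(commands=[[[0,0,0,0,-0.001,0,10],[0,0,0,0,0,0,10]]])

```text
time: 12.78
ee_pos: [0.648, -0.0316, 0.1125]
eef_rot: [0.999, -0.033, 0.0, 0.001]
ft_force: [3.3, -5.9, -2.7]
width: 0.0244
```

arm_command(commands=[[[0,0,0,0,-0.001,0,10],[0,0,0,0,0,0,10]]])

```text
time: 13.02
ee_pos: [0.6481, -0.0302, 0.1126]
eef_rot: [0.999, -0.033, 0.0, 0.001]
ft_force: [3.4, -3.9, -2.5]
width: 0.0242
```

arm_command(commands=[[[0,0,0,0,-0.001,0,10],[0,0,0,0,0,0,10]]])

```text
time: 13.28
ee_pos: [0.6482, -0.0291, 0.1125]
eef_rot: [0.999, -0.033, 0.0, 0.001]
ft_force: [2.7, -3.9, -1.4]
width: 0.0244
```

```bash
python3 - <<'E'
from h import *
print(read_state()['ft_force'])
w=camera('wrist'); crop(w,100,120,380,300,2.8,'w8.png')
c=camera('scene');crop(c,200,230,320,350,5,'s8.png')
c=camera('side');crop(c,245,235,345,335,6,'b8.png')
E
```

```text
[ 2.73928313 -3.92849208 -1.35627597]
```

View pics/w8.png

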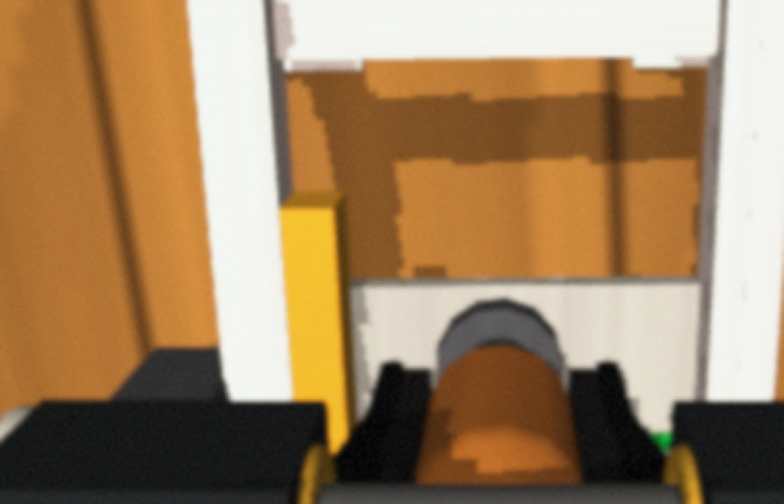

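View pics/s8.png

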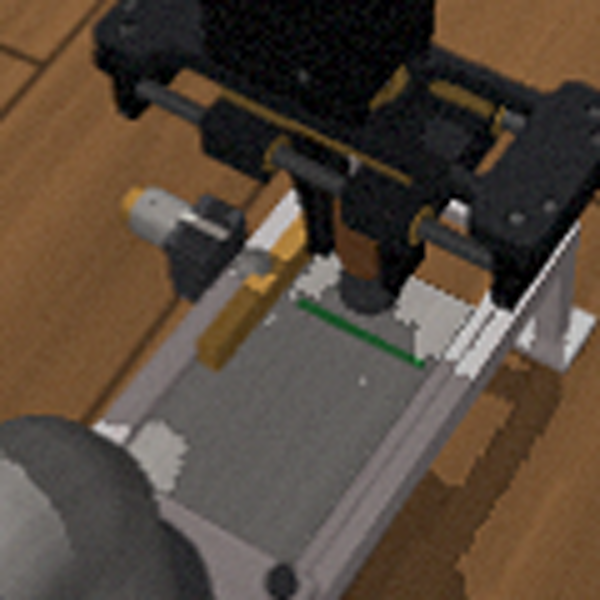

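View pics/b8.png

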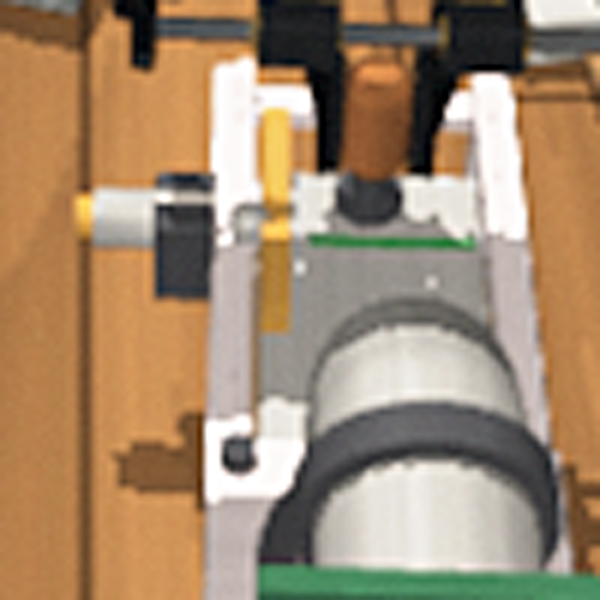

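arm_command(commands=[[[0,0,0,0,-0.0007,0,10],[0,0,0,0,0,0,10],[0,0,0,0,0,0,10]]])

```text
time: 13.8
ee_pos: [0.6482, -0.0288, 0.1125]
eef_rot: [0.999, -0.033, 0.0, 0.001]
ft_force: [4.5, -6.2, -1.6]
width: 0.0242
```

```bash
python3 - <<'E'
from h import *
s=read_state();print(s['ft_force'],s['ee_pos'])
d=camera('side');crop(d,245,235,345,335,6,'b9.png')
c=camera('scene');crop(c,200,230,320,350,5,'s9.png')
th=-.062;R=np.array([[np.cos(th),-np.sin(th)],[np.sin(th),np.cos(th)]])
knob=np.array([.6465,-.073]);org=knob-R@[0,.135];print('org',org)
def af(p): return (R.T@(p[:2]-org)*1000).round(1)
for n,q in (('gl',(310,241)),('gr',(470,242))): print(n,af(plane(d,(245+q[0]/6,235+q[1]/6),.080)))
for n,q in (('gl',(300,301)),('gr',(424,363))): print(n,af(plane(c,(200+q[0]/5,230+q[1]/5),.080)))
for z,q in ((.098,(185,193)),): print('tick side',af(plane(d,(245+q[0]/6,235+q[1]/6),z)))
print('tick scene',af(plane(c,(200+205/5,230+222/5),.098)))
E
```

```text
[ 4.51248748 -6.22327498 -1.58951618] [ 0.64818249 -0.02880322  0.11254908]
org [ 0.63813536 -0.20774061]
gl [-20.9 157.3]
gr [ 37.4 159.4]
gl [-22.7 160.9]
gr [ 36.3 161.7]
tick side [-66.9 161.6]
tick scene [-70.3 163.2]
```

View pics/b9.png

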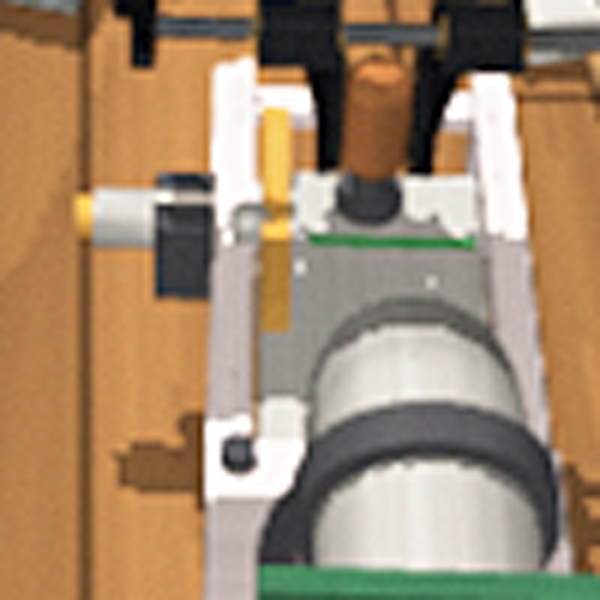

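View pics/s9.png

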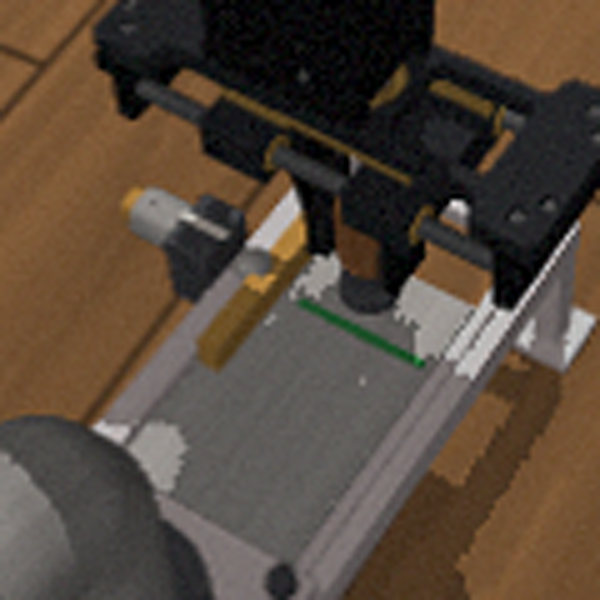

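The pull ran 6 → 3.9 → 6.2 N, so the ball is in the notch. Knob travel is 44.6 mm, and the green line is level with the tick (about 160 mm against about 161 mm). I'll hold still and make a last check.

arm_command(commands=[[[0,0,0,0,0,0,10],[0,0,0,0,0,0,10],[0,0,0,0,0,0,10],[0,0,0,0,0,0,10]]])

```text
time: 14.4
ee_pos: [0.6482, -0.0288, 0.1126]
eef_rot: [0.999, -0.033, 0.0, 0.001]
ft_force: [3.0, -4.7, -2.2]
width: 0.0244
```

```bash
python3 - <<'E'
from h import *
d=camera('side');cv2.imwrite('pics/side10.png',d['frame'][:,:,::-1])
E
```

```text
(no output)
```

View pics/side10.png

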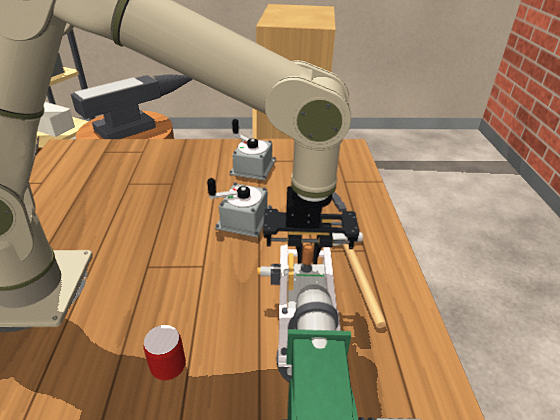

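arm_command(commands=[[[0,0,0,0,-0.0006,0,10],[0,0,0,0,0,0,10],[0,0,0,0,0,0,10],[0,0,0,0,0,0,10]]])

```text
time: 14.95
ee_pos: [0.6482, -0.0286, 0.1126]
eef_rot: [0.999, -0.033, 0.0, 0.001]
ft_force: [3.0, -5.9, -2.5]
width: 0.0245
```

```bash
python3 - <<'E'
from bench import *
s=read_state();print(s['time'],s['ee_pos'],s['ft_force'],s['width'])
print(close_job())
E
```

```text
14.95 [ 0.64821311 -0.02861991  0.11256235] [ 2.99795684 -5.91200973 -2.45801127] 0.024546922022345905
the job is handed in; nothing more can be done
None
```

The fan switch is in its run notch and the air gate is drawn to its notch. I handed the job in at 14.95 s with the hand still holding the knob at 50 N.

- **Fan switch:** with the gate still shut, I threw the lever of the switch nearest the base from red to green. After the hand let go, the handle stood within about a pixel of where 1.05 rad predicts, and the red mark was bare. The last side view shows it still there.
- **Gate:** the hand's travel, taken as the gate's, was about 44.7 mm at the end, never further. The pull fell from about 6 to 3.9 N, then rose to between 4.7 and 6.2 N, as expected with the ball in the notch. The green line measured about 157–162 mm and the white tick about 162–163 mm, so they agree to a few millimetres, not exactly.
- **Other things:** I did not touch the hammer, horseshoe or tin. In the last picture the tin and the visible part of the hammer lie where they were, but the gripper hides the horseshoe, so I did not check it there.
- **Doubts:** force readings wavered by about 1.5 N, and I could not see the ball itself in the notch because the gripper hid it.

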